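# Index the vial carousel with its freewheel handle

### The arm

A 7-joint arm with a two-finger parallel gripper is mounted at the origin on the work surface. World frame = base frame: x ahead of the robot, y to its left, z up, the work surface at z = 0. Lengths are in m, angles in rad, forces in N, time in s.
With the tool pointing down it reaches from about 0.425 to 0.875 m from the base axis. Payload 8.4 kg.
Tool frame: the origin (TCP) lies between the finger pads; the fingertips stand 14 mm ahead of it and the grasp point (between the pads) lies 5 mm behind it; z points along the fingers, x is the direction in which the jaws open and shut, and the axes are right-handed (so a half turn about z gives the same grasp; the last joint's range is limited). The gripper opens to 87 mm and grips with 3 to 60 N. Pads are 19 mm wide; open, the fingers measure 117 mm over their backs; the gripper's body (75 mm by 190 mm) begins 51 mm behind the grasp point.
Start: joints at [1.017, 0.333, 0.04, 1.465, -0.013, 1.343, -0.059], TCP at [0.286, -0.584, 0.237] pointing down, gripper open.
Joint ranges: [-2.58, 2.58], [-0.38, 2.09], [-1.3, 1.39], [0.25, 2.4], [-1.5, 4.64], [0.08, 2.09], [-2.65, 2.65]. Speed limits (rad/s): [2.22, 2.22, 2.79, 2.79, 3.14, 3.14, 3.14].

### API

Orientations are given as a rotation vector (axis times angle).
In Python, from bench import env gives the robot as it stands.
- The arm moves only by the tool move_arm, never from a script. Its argument "motion" is a list of rows, each a list of 7 numbers: the turn, a rotation vector about the tool's x, y, z in rad, then the shift along the tool's x, y, z in cm, then the finger opening in cm, from 0 to 8.7. A call has 1 to 5 rows; each row shifts and turns the pose as measured when the row begins, along the tool's axes as they then stand; what a row does not reach is not made up. A row lasts 1/12 s, in which the tool goes at most 41.7 mm and 7.16 degrees, less where a joint would pass 70% of its speed; a pose out of reach is approached as far as the arm can. A call with a gripper value outside its range is refused whole. The fingers move at their own pace and stop on an object; the grip force is fixed at half the most. Time passes only in rows, so rows that do not move let the fingers close. It gives the time, the measured TCP pose, the force and the opening at its end, in the units of the state.
- env.observe(): the state, without advancing time (a new reading comes with each control period).
- env.capture(name): name is "scene" or "top" or "wrist"; returns a dict with "frame" (384x512x3 uint8, red, green, blue), "depth" (384x512 float32, m along the optical axis (not along the pixel's ray), 0 where there is no reading), "camera_matrix" (3x3 intrinsics, pixels), "xyz" and "rotation" of the camera in the world. Camera axes: x right, y down, z forward; pixel columns grow to the right and rows downward; lengths in m; the calibration is good to about 2 mm. A picture is of the moment at which its call begins.
- env.finish_job(): hands the job in, once; it reports no verdict.
Trained networks look in the newest picture that a camera, given by its name, has taken for a name from the list of things; names that differ only in an ending like _2 or _b are one class to them, and where a whole thing is asked for, a point or a joint stands for the part that bears it (a point fixed in the world has none). Each returns a list of dicts, best first, with "p" (0 to 1); they miss things now and then, are a little off and sometimes report something else, mostly with a low value. They report only what shows in the picture. A call takes as long as a camera call.
- env.find_in(camera, query): "point" ([x, y, z] in m, in world coordinates, good to about 4 mm: the middle of the surface that is visible of it).
- env.silhouettes(camera, query): "region" (384x512 bool, what is visible of it).
- env.spot_point(camera, query): "point" ([x, y, z] in m, in world coordinates, good to about 4 mm: a listed point, or the origin of a listed thing).
The state is a dict: "time": time; "joint_pos": joint angles; "qvel": joint speeds; "joint_torque": joint torques, N m; "tool_pos": TCP position; "eef_rot": TCP orientation; "wrist_force": force on the tool from outside, world axes, zero at the start; "moment": the same for the moment, N m; "grip_width": opening from 0.0 (shut) to 1.0 (fully open).
Only numpy, scipy, OpenCV 4.12 (cv2) and the standard library are available. Lean on these libraries where they do the work, as an engineer would, in place of code of your own. Each camera call takes 0.05 s, during which the arm holds its last target.

### The job

Bring the one tall vial on the carousel round to stand squarely in front of the upright reader, turning the carousel only by the T-handle on top: the handle grips when turned anticlockwise (seen from above) and runs loose clockwise. Then turn the handle back the loose way until its bar points at the reader again, with the tall vial still in front of the reader, and let go. Do not touch the disc or the vials.

Things in the scene. Friction and masses are not known exactly. Their poses are not given: they have to be found in the camera images.
- handle_grip (a point): Centre of the T-handle's level dark steel bar (96 mm long, 16 thick, 24 high), on the carousel's upright turning axis, 157 mm above the bench, higher than all else on the carousel. x runs along the bar, z up. Parked, its +x end points at the reader. Below it, fixed to the handle, a round plate (radius 58 mm, 56 to 64 mm above the bench). Turns with about 0.3 N m and stays where left.
- t_handle (a joint): Handle angle in rad: 0 = parked at a stop, bar pointing at the reader; grows anticlockwise seen from above, to a stop at 1.7. Starts at 0 to 0.25. Growing, it carries the carousel along, after up to 0.11 rad of slack at the start or after a change of direction; falling, it clicks back loose and the carousel stays where it is.
- carousel: Aluminium disc, radius 108 mm, 25 to 37 mm above the bench, turning about the handle's axis. On it, fixed every 60 degrees 85 mm from the axis, six amber vials with white caps, 25 mm in diameter: one tall (85 mm), five short (45 mm). Origin on the axis at the disc's underside; x points at the tall vial, z up. Starts 0.45 to 1.05 rad short (clockwise) of the reader. Friction holds it.
- read_spot (a point): Where the tall vial belongs: 85 mm from the turning axis, 80 mm above the bench, in front of the dark slit of the reader, a white upright box 42 x 64 mm, 120 mm high, fixed to the round white base plate beside the disc, its front 125 mm from the axis. x points level from the axis to the reader, z up.

How it is judged:
On the way:
1. the tall vial has been brought round to the reader (x of read_spot in the frame of carousel above 0 m and y of read_spot in the frame of carousel between -0.018 and 0.018 m), for 0.1 s.
At the end, for the whole second after the job is handed in: The tall vial stands in front of the reader, within 18 mm (about 12 degrees) sideways of the read spot, and the T-handle is back with its bar pointing at the reader within 15 degrees, released (all of step 1 and angle between the x axis of handle_grip and the x axis of read_spot, either way round below 0.26 rad); the robot touches nothing.
It fails at once if the robot pushes the disc or a vial (contact force between carousel and the fingers above 1 N or contact force between carousel and the arm above 1 N).
It also fails if it takes over 35 s, if anything falls off the work surface, if the arm or the gripper's body presses on something with over 40 N, if the wrist force passes 120 N, or if a joint passes its speed limit or range.

## Working session

There is one attempt and no reset: what is moved stays moved. The work goes in short steps, Python scripts to look and compute and a tool call to move; the robot and the scene stay as the last step left them, time stands still between calls to the robot, and variables do not carry over. Pictures are saved under pics/ and viewed, and the job is handed in when it is done.

Besides the shell and the picture viewer there is one more tool, called after "Emit:" as a command line: name --pt "numbers of a row" for each row, then --argument value for the rest. move_arm: Moves the arm, as the interface text tells. Its arguments: {"type":"object","properties":{"motion":{"type":"array"}},"required":["motion"]}

```bash
mkdir -p pics
cat > h.py <<'E'
from bench import env
import numpy as np, cv2
def snap(cam,name):
    c=env.capture(cam); cv2.imwrite(f'pics/{name}.png',c['frame'][:,:,::-1]); return c
def cloud(c):
    d=c['depth'];K=c['camera_matrix'];v,u=np.mgrid[:384,:512]
    R=np.array(c['rotation'])
    if R.shape!=(3,3): R=cv2.Rodrigues(R.astype(float))[0]
    P=np.stack([(u-K[0,2])/K[0,0]*d,(v-K[1,2])/K[1,1]*d,d],-1)
    return P@R.T+np.array(c['xyz'])
E
python3 - <<'E'
from h import *
np.set_printoptions(precision=4,suppress=True)
s=env.observe();print(s)
for cam in ['top','scene']:
    c=snap(cam,cam+'0');P=cloud(c)
    for q in ['handle_grip','carousel','read_spot']:
        try: print(cam,q,[(r['p'],np.array(r['point'])) for r in env.spot_point(cam,q)][:3])
        except Exception as e: print(q,e)
    for q in ['handle_grip']:
        for r in env.silhouettes(cam,q)[:2]:
            m=r['region'];pts=P[m&(c['depth']>0)]
            b=pts[(pts[:,2]>.155)&(pts[:,2]<.185)]
            print(r['p'],m.sum(),len(b))
            if len(b)>5:
                mu=b.mean(0);w,V=np.linalg.eigh(np.cov(b[:,:2].T));print(mu,b[:,2].max(),V[:,1],np.sqrt(w)*np.sqrt(12))
E
```

```text
{'time': 0.0, 'joint_pos': array([ 1.0168,  0.3339,  0.0399,  1.4663, -0.0134,  1.3433, -0.0585]), 'qvel': array([ 0.0002,  0.0009, -0.0001, -0.    ,  0.0003,  0.0002, -0.0007]), 'joint_torque': array([ -0.0012, -65.6363,   1.3348, -40.3803,  -0.0598,   0.0448,
         0.0002]), 'tool_pos': array([ 0.2853, -0.5835,  0.2357]), 'eef_rot': array([-2.6644,  1.6631,  0.0022]), 'wrist_force': array([ 0.7453,  0.2626, -0.3898]), 'moment': array([ 0.008 ,  0.0209, -0.0234]), 'grip_width': 0.9993598941648236}
top handle_grip [(0.8, array([ 0.5611, -0.0848,  0.1613]))]
top carousel []
top read_spot [(0.72, array([ 0.4848, -0.0646,  0.0785]))]
0.83 3610 729
[ 0.5633 -0.0856  0.1674] 0.17173337738775163 [-0.9645  0.2639] [0.0164 0.0952]
scene handle_grip [(0.74, array([ 0.564 , -0.0839,  0.1568]))]
scene carousel [(0.8, array([ 0.5627, -0.0856,  0.0247]))]
scene read_spot [(0.75, array([ 0.4836, -0.0627,  0.0808]))]
0.81 2813 552
[ 0.5659 -0.0827  0.1654] 0.17226478640754234 [-0.9667  0.2559] [0.0137 0.0915]
```

View pics/top0.png

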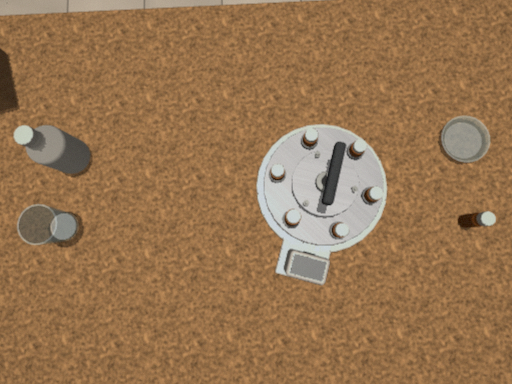

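View pics/scene0.png

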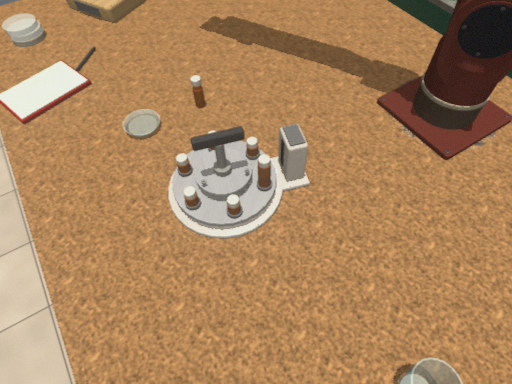

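Run:
```python
from h import *
np.set_printoptions(precision=4,suppress=True)
A=np.array([.5635,-.0848])
for cam in ['top','scene']:
    c=env.capture(cam);P=cloud(c);z=P[:,:,2];d=P[:,:,:2]-A;r=np.hypot(d[...,0],d[...,1]);a=np.degrees(np.arctan2(d[...,1],d[...,0]))
    m=(z>.112)&(z<.128)&(r>.118)&(r<.19); q=P[m];rect=cv2.minAreaRect((q[:,:2]*1000).astype(np.float32)); print(cam,'reader',m.sum(),q.mean(0),rect,np.degrees(np.arctan2(*(q.mean(0)[:2]-A)[::-1])))
    m=(z>.07)&(z<.135)&(r>.06)&(r<.11)
    h=np.round(a[m]/10)*10
    for k in np.unique(h):
        t=h==k; print(k,t.sum(),z[m][t].max(),end=' | ')
    print()
    m=(z>.117)&(z<.127)&(r>.06)&(r<.11); q=P[m].mean(0); print('tall',m.sum(),q,np.degrees(np.arctan2(q[1]-A[1],q[0]-A[0])),np.hypot(*(q[:2]-A)))
s=env.observe();R=cv2.Rodrigues(s['eef_rot'])[0];print(R, s['time'])
```

```text
top reader 1091 [ 0.4249 -0.0454  0.1205] ((424.4690246582031, -46.03169250488281), (63.96518325805664, 41.98865509033203), 73.70391845703125) 164.1106458985557
-170.0 70 0.08419427729883544 | -160.0 84 0.08421757826300358 | -110.0 78 0.08420365633814375 | -100.0 83 0.08566871443289004 | -50.0 88 0.08362206017416662 | -40.0 69 0.08421517360290098 | 10.0 90 0.08362720109937649 | 20.0 62 0.08394271239598494 | 70.0 80 0.08515031875751367 | 80.0 65 0.08424753115221817 | 130.0 96 0.12399202280821275 | 140.0 108 0.12393952972486044 | 
tall 159 [ 0.5045 -0.0265  0.1215] 135.36249575015253 0.0829115728038978
scene reader 558 [ 0.4286 -0.0412  0.1207] ((425.9036865234375, -45.640811920166016), (63.434165954589844, 43.100162506103516), 73.54225158691406) 162.07328686016777
-170.0 58 0.08376916290316927 | -160.0 50 0.08463793026871014 | -110.0 6 0.08334773648710969 | -100.0 10 0.08443922319508357 | -50.0 47 0.08364091409442098 | -40.0 73 0.08450234693673031 | 10.0 65 0.08443633665248196 | 20.0 70 0.08336329680033505 | 70.0 90 0.08435121619016683 | 80.0 55 0.08369096545825028 | 130.0 260 0.12339846002928179 | 140.0 53 0.12391421881806708 | 
tall 109 [ 0.5052 -0.0254  0.1217] 134.46746136534074 0.08318082051920195
[[ 0.4392 -0.8984 -0.0001]
 [-0.8984 -0.4392  0.0001]
 [-0.0001  0.     -1.    ]] 0.6
```

Emit:
move_arm --pt "0 0 0.12 0 0 0 8.7" --pt "0 0 0.12 0 0 0 8.7" --pt "0 0 0.12 0 0 0 8.7" --pt "0 0 0.12 0 0 0 8.7" --pt "0 0 0.12 0 0 0 8.7"

```text
time: 1.02
tool_pos: [0.2853, -0.584, 0.2367]
eef_rot: [-2.031, 2.396, -0.0]
wrist_force: [0.1, -0.4, -0.2]
grip_width: 1.001
```

```bash
cat > g.py <<'E'
from h import *
import sys
np.set_printoptions(precision=4,suppress=True)
s=env.observe();R=cv2.Rodrigues(s['eef_rot'])[0];T=np.array([float(x) for x in sys.argv[1:4]])
print(s['time'],s['tool_pos'],'shift cm',100*R.T@(T-s['tool_pos']),'tool x deg',np.degrees(np.arctan2(R[1,0],R[0,0])),'tilt',R[:,2],s['wrist_force'],s['moment'],s['grip_width'],s['joint_pos'])
E
python3 g.py .5645 -.0855 .236
```

```text
1.0167 [ 0.2853 -0.584   0.2367] shift cm [-53.7429 -19.3883   0.0805] tool x deg -99.416445603695 tilt [ 0.0003  0.0001 -1.    ] [ 0.0872 -0.4075 -0.1684] [ 0.026   0.0588 -0.0066] 1.0011367580062658 [ 0.9498  0.3328  0.1274  1.4694 -0.043   1.342  -0.6551]
```

Emit:
move_arm --pt "0 0 0 -3.8 -1.37 0 8.7" --pt "0 0 0 -3.8 -1.37 0 8.7" --pt "0 0 0 -3.8 -1.37 0 8.7" --pt "0 0 0 -3.8 -1.37 0 8.7" --pt "0 0 0 -3.8 -1.37 0 8.7"

```text
time: 1.43
tool_pos: [0.3808, -0.4117, 0.2349]
eef_rot: [1.995, -2.419, 0.001]
wrist_force: [1.5, -0.6, 0.5]
grip_width: 1.0
```

Emit:
move_arm --pt "0 0 0 -3.8 -1.37 0 8.7" --pt "0 0 0 -3.8 -1.37 0 8.7" --pt "0 0 0 -3.8 -1.37 0 8.7" --pt "0 0 0 -3.8 -1.37 0 8.7" --pt "0 0 0.1 0 0 0 8.7"

```text
time: 1.85
tool_pos: [0.4697, -0.2588, 0.2355]
eef_rot: [1.888, -2.509, 0.005]
wrist_force: [0.9, 0.7, 0.5]
grip_width: 1.0
```

```bash
python3 g.py .5645 -.0855 .236
```

```text
1.85 [ 0.4697 -0.2588  0.2355] shift cm [-19.2742  -4.3111  -0.109 ] tool x deg -106.07331459274361 tilt [ 0.0005 -0.0038 -1.    ] [0.9333 0.7459 0.515 ] [ 0.0745  0.0217 -0.0075] 0.9998679974664707 [ 0.5289  0.1087 -0.1192  1.7401  0.0168  1.2917 -1.4455]
```

Emit:
move_arm --pt "0 0 0 -3.8 -0.85 0 8.7" --pt "0 0 0 -3.8 -0.85 0 8.7" --pt "0 0 0 -3.8 -0.85 0 8.7" --pt "0 0 0 -3.8 -0.85 0 8.7" --pt "0 0 0 -3.0 -0.7 0 8.7"

```text
time: 2.27
tool_pos: [0.5582, -0.1005, 0.2361]
eef_rot: [1.869, -2.522, 0.012]
wrist_force: [0.1, 0.1, 0.5]
grip_width: 1.001
```

```bash
python3 g.py .5645 -.0855 .236; python3 -c "
from h import *
snap('wrist','w1')
print([(r['p'],r['point']) for r in env.spot_point('wrist','handle_grip')])"
```

```text
2.2667 [ 0.5582 -0.1005  0.2361] shift cm [-1.6169 -0.163   0.0018] tool x deg -106.93486677768057 tilt [ 0.0025 -0.0074 -1.    ] [0.0815 0.0633 0.544 ] [ 0.0213 -0.0273  0.0059] 1.0014376942675873 [ 0.3188  0.1777 -0.2533  1.6636  0.0534  1.3032 -1.811 ]
[(0.98, [0.5665, -0.0885, 0.1566])]
```

View pics/w1.png

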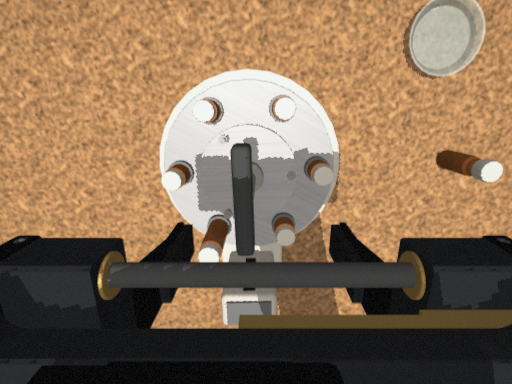

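Emit:
move_arm --pt "0 0 -0.02 -1.6 -0.2 0 8.7" --pt "0 0 0 0 0 2.5 8.7" --pt "0 0 0 0 0 2.5 8.7" --pt "0 0 0 0 0 2.5 8.7"

```text
time: 2.7
tool_pos: [0.5709, -0.0811, 0.1652]
eef_rot: [-1.905, 2.489, -0.023]
wrist_force: [0.6, 0.0, 0.2]
grip_width: 1.0
```

```bash
python3 g.py .5645 -.0855 .153; python3 -c "
from h import *
snap('scene','s2')"
```

```text
2.7 [ 0.5709 -0.0811  0.1652] shift cm [0.5856 0.5193 1.2134] tool x deg -105.12073685621077 tilt [ 0.0146 -0.0073 -0.9999] [0.6166 0.0436 0.2084] [ 0.069   0.0572 -0.0648] 1.000197494824999 [ 0.2926  0.2389 -0.2688  1.7414  0.0762  1.1559 -1.8333]
```

View pics/s2.png

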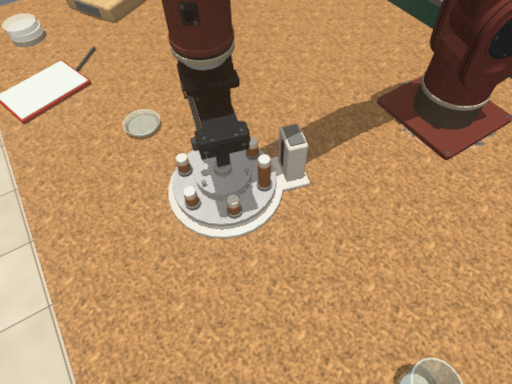

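Emit:
move_arm --pt "-0.016 -0.003 0 0.6 0.5 1.0 8.7" --pt "0 0 0 0 0 0 8.7"

```text
time: 2.92
tool_pos: [0.5595, -0.087, 0.1475]
eef_rot: [1.903, -2.487, -0.014]
wrist_force: [-0.5, -1.2, 0.2]
grip_width: 0.998
```

```bash
python3 g.py .5645 -.0855 .153
```

```text
2.9167 [ 0.5595 -0.087   0.1475] shift cm [-0.2762 -0.4314 -0.5525] tool x deg -105.16533151179006 tilt [-0.013   0.0011 -0.9999] [-0.4911 -1.2141  0.156 ] [ 0.0342  0.0992 -0.0477] 0.9976431751155606 [ 0.3032  0.2536 -0.2636  1.7614  0.0711  1.149  -1.8178]
```

Emit:
move_arm --pt "0 0 0 0 0 0 8.7" --pt "0 0 0 0 0 0 8.7"

```text
time: 3.08
tool_pos: [0.5597, -0.0884, 0.149]
eef_rot: [1.901, -2.489, -0.013]
wrist_force: [-0.1, 0.5, 0.6]
grip_width: 1.003
```

```bash
python3 g.py .5645 -.0855 .153
```

```text
3.0833 [ 0.5597 -0.0884  0.149 ] shift cm [-0.406  -0.3828 -0.4106] tool x deg -105.27131920773485 tilt [-0.0125  0.0009 -0.9999] [-0.1037  0.5165  0.6404] [0.0506 0.011  0.0055] 1.0032261728865166 [ 0.3052  0.2526 -0.2632  1.7595  0.0709  1.1513 -1.8171]
```

Now fix tilt and offset, then settle.

Emit:
move_arm --pt "0.012 0.002 0 -0.4 -0.4 -0.4 8.7" --pt "0 0 0 0 0 0 8.7" --pt "0 0 0 0 0 0 8.7"

```text
time: 3.33
tool_pos: [0.5669, -0.0861, 0.1566]
eef_rot: [-1.905, 2.498, -0.011]
wrist_force: [0.8, -0.7, 0.5]
grip_width: 1.004
```

```bash
python3 g.py .5645 -.0855 .153
```

```text
3.3333 [ 0.5669 -0.0861  0.1566] shift cm [0.005  0.2488 0.3618] tool x deg -105.3455488999144 tilt [ 0.0046 -0.0055 -1.    ] [ 0.7913 -0.7261  0.4602] [ 0.0742  0.0425 -0.034 ] 1.0040937954997464 [ 0.2987  0.2466 -0.2649  1.7501  0.076   1.1493 -1.828 ]
```

Emit:
move_arm --pt "0 0 0 0 0.15 0.15 1.0" --pt "0 0 0 0 0 0 1.0" --pt "0 0 0 0 0 0 1.0" --pt "0 0 0 0 0 0 1.0" --pt "0 0 0 0 0 0 1.0"

```text
time: 3.75
tool_pos: [0.5663, -0.0851, 0.1568]
eef_rot: [-1.905, 2.495, -0.015]
wrist_force: [-0.4, -0.5, 0.3]
grip_width: 0.706
```

```bash
python3 g.py .5645 -.0855 .153
```

```text
3.75 [ 0.5663 -0.0851  0.1568] shift cm [0.0846 0.1639 0.3772] tool x deg -105.2839018136803 tilt [ 0.0076 -0.0059 -1.    ] [-0.4287 -0.4764  0.3133] [ 0.055   0.0347 -0.0011] 0.7062502365050861 [ 0.2983  0.243  -0.2658  1.7543  0.0756  1.1457 -1.8284]
```

Emit:
move_arm --pt "0 0 0 0 0.1 0.3 1.0" --pt "0 0 0 0 0 0 1.0" --pt "0 0 0 0 0 0 1.0" --pt "0 0 0 0 0 0 1.0" --pt "0 0 0 0 0 0 1.0"

```text
time: 4.17
tool_pos: [0.5649, -0.0849, 0.153]
eef_rot: [-1.905, 2.496, -0.014]
wrist_force: [-0.2, 0.2, 0.0]
grip_width: 0.322
```

Emit:
move_arm --pt "0 0 0 0 0 0 1.0" --pt "0 0 0 0 0 0 1.0" --pt "0 0 0 0 0 0 1.0" --pt "0 0 0 0 0 0 1.0" --pt "0 0 0 0 0 0 1.0"

```text
time: 4.58
tool_pos: [0.5644, -0.0866, 0.1529]
eef_rot: [1.904, -2.499, 0.015]
wrist_force: [-0.5, -1.1, -0.8]
grip_width: 0.188
```

```bash
python3 g.py .5645 -.0855 .153
```

```text
4.5833 [ 0.5644 -0.0866  0.1529] shift cm [-0.1127  0.0227 -0.0117] tool x deg -105.37896468598039 tilt [ 0.0057 -0.0075 -1.    ] [-0.4975 -1.1262 -0.7967] [-0.108   0.1114 -0.0048] 0.18773395969552478 [ 0.2993  0.2444 -0.2647  1.7611  0.0778  1.1394 -1.8293]
```

Emit:
move_arm --pt "0 0 -0.08 0 0 0 1.0" --pt "0 0 -0.08 0 0 0 1.0" --pt "0 0 -0.08 0 0 0 1.0" --pt "0 0 -0.08 0 0 0 1.0" --pt "0 0 -0.08 0 0 0 1.0"

```text
time: 5.0
tool_pos: [0.5644, -0.0873, 0.1529]
eef_rot: [2.373, -2.055, 0.015]
wrist_force: [0.1, -0.0, -0.2]
grip_width: 0.19
```

```bash
cat > v.py <<'E'
from h import *
import sys
np.set_printoptions(precision=4,suppress=True)
A=np.array([.5645,-.0858])
for cam in ['top','scene']:
    c=snap(cam,cam+sys.argv[1]);P=cloud(c);z=P[:,:,2];d=P[:,:,:2]-A;r=np.hypot(d[...,0],d[...,1]);a=np.arctan2(d[...,1],d[...,0])
    m=(z>.074)&(z<.087)&(r>.065)&(r<.108)  # caps, fold mod 60
    ph=np.degrees(np.angle(np.exp(6j*a[m]).mean())/6)
    m2=(z>.117)&(z<.127)&(r>.06)&(r<.11)
    q=P[m2].mean(0) if m2.any() else np.zeros(3)
    print(cam,'fold',ph,m.sum(),'tall',m2.sum(),q,np.degrees(np.arctan2(q[1]-A[1],q[0]-A[0])),np.hypot(*(q[:2]-A)))
E
python3 g.py .5645 -.0866 .153; python3 v.py 3
```

```text
5.0 [ 0.5644 -0.0873  0.1529] shift cm [-0.0647 -0.0228 -0.0119] tool x deg -81.79847401533837 tilt [ 0.0057 -0.0079 -1.    ] [ 0.145  -0.0343 -0.2395] [-0.0652  0.0601 -0.3179] 0.18960067134248915 [ 0.3419  0.2487 -0.3133  1.7589  0.092   1.1413 -1.4279]
top fold -29.427654385585452 260 tall 161 [ 0.4901 -0.0462  0.1215] 151.9889554268982 0.08430798759975149
scene fold -27.059872232517876 450 tall 98 [ 0.4895 -0.0479  0.1219] 153.21234424286533 0.08405484918903425
```

Emit:
move_arm --pt "0 0 -0.08 0 0 0 1.0" --pt "0 0 -0.08 0 0 0 1.0" --pt "0 0 0 0 0 0 1.0"

```text
time: 5.35
tool_pos: [0.5644, -0.0875, 0.1529]
eef_rot: [2.523, -1.867, 0.015]
wrist_force: [0.0, 0.1, 0.2]
grip_width: 0.19
```

```bash
python3 g.py .5645 -.0866 .153; python3 v.py 4
```

```text
5.35 [ 0.5644 -0.0875  0.1529] shift cm [-0.0822 -0.0322 -0.0122] tool x deg -73.00601072231868 tilt [ 0.0058 -0.0078 -1.    ] [0.0367 0.0894 0.1687] [-0.0172  0.0372 -0.0435] 0.19013284025781718 [ 0.3583  0.2506 -0.332   1.758   0.0973  1.1419 -1.2783]
top fold -17.825873279293507 208 tall 174 [ 0.4837 -0.0607  0.1212] 162.76086795443368 0.08464176716051047
scene fold -18.139415223235204 483 tall 101 [ 0.4847 -0.0598  0.1217] 161.9270030522416 0.0838903519959855
```

View pics/scene4.png

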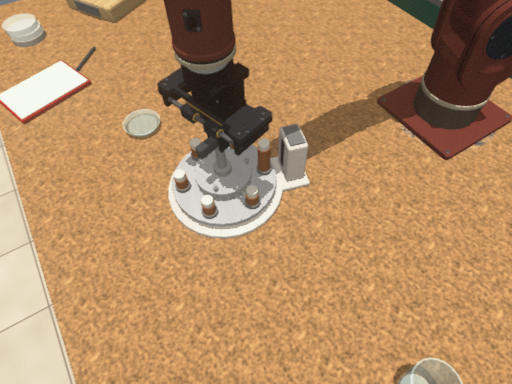

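View pics/top4.png

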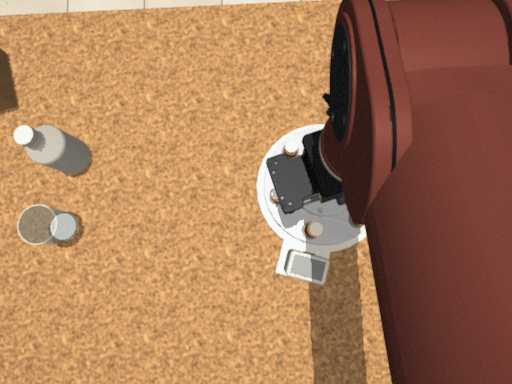

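Emit:
move_arm --pt "0 0 -0.025 0 0 0 1.0" --pt "0 0 0 0 0 0 1.0" --pt "0 0 0.08 0 0 0 1.0" --pt "0 0 0.08 0 0 0 1.0"

```text
time: 5.78
tool_pos: [0.5644, -0.0872, 0.1529]
eef_rot: [2.378, -2.05, 0.015]
wrist_force: [-0.6, -1.0, 0.9]
grip_width: 0.187
```

```bash
python3 g.py .5645 -.0866 .153; python3 v.py 5
```

```text
5.7833 [ 0.5644 -0.0872  0.1529] shift cm [-0.0615 -0.0216 -0.0142] tool x deg -81.52709226550884 tilt [ 0.0056 -0.0077 -1.    ] [-0.5606 -1.0388  0.8727] [-0.0617  0.08    0.0259] 0.18665313252190655 [ 0.3426  0.2489 -0.3141  1.7588  0.092   1.1413 -1.4233]
top fold -19.41439380159335 134 tall 170 [ 0.4835 -0.0609  0.1214] 162.8813585140973 0.08470274923492882
scene fold -18.085291391062466 463 tall 100 [ 0.4849 -0.0597  0.1218] 161.8605153845439 0.083779249966296
```

Emit:
move_arm --pt "0 0 0.08 0 0 0 1.0" --pt "0 0 0.08 0 0 0 1.0" --pt "0 0 0.08 0 0 0 1.0" --pt "0 0 0.08 0 0 0 1.0" --pt "0 0 0.07 0 0 0 1.0"

```text
time: 6.3
tool_pos: [0.5644, -0.0867, 0.1529]
eef_rot: [1.937, -2.473, 0.015]
wrist_force: [-0.1, -0.1, -0.5]
grip_width: 0.192
```

```bash
python3 g.py .5645 -.0866 .153; python3 v.py 6
```

```text
6.3 [ 0.5644 -0.0867  0.1529] shift cm [-0.012  -0.0061 -0.0098] tool x deg -103.85416248813596 tilt [ 0.0056 -0.0081 -1.    ] [-0.0987 -0.0779 -0.452 ] [-0.0952  0.0765 -0.0163] 0.191808269118222 [ 0.3013  0.2446 -0.2674  1.761   0.0791  1.1396 -1.8037]
top fold -17.618465188974554 152 tall 171 [ 0.4835 -0.0608  0.1213] 162.85660943647434 0.08474770421337191
scene fold -18.25777356905605 407 tall 99 [ 0.4848 -0.0598  0.1219] 161.95248804746566 0.08386607157853548
```

Emit:
move_arm --pt "0 0 0 0 0 0 5.0" --pt "0 0 0 0 0 0 5.0" --pt "0 0 0 0 0 0 5.0" --pt "0 0 0 0 0 0 5.0" --pt "0 0 0 0 0 0 5.0"

```text
time: 6.82
tool_pos: [0.5646, -0.086, 0.153]
eef_rot: [-1.956, 2.458, -0.015]
wrist_force: [-0.5, 0.3, 0.1]
grip_width: 0.482
```

Emit:
move_arm --pt "0 0 0 0 0 -1.5 5.0" --pt "0 0 0 0 0 -3 5.0" --pt "0 0 0 0 0 -3 5.0" --pt "0 0 0 0 0 -3 5.0" --pt "0 0 0 0 0 0 5.0"

```text
time: 7.23
tool_pos: [0.5623, -0.0848, 0.2598]
eef_rot: [1.959, -2.451, 0.008]
wrist_force: [0.8, 0.0, 0.9]
grip_width: 0.573
```

Emit:
move_arm --pt "0 0 0 4 0 0 5.0" --pt "0 0 0 4 0 0 5.0" --pt "0 0 0 4 0 0 5.0" --pt "0 0 0 4 0 0 5.0" --pt "0 0 0 4 0 0 5.0"

```text
time: 7.65
tool_pos: [0.5236, -0.2743, 0.2644]
eef_rot: [-1.988, 2.426, -0.014]
wrist_force: [0.9, -0.4, -0.1]
grip_width: 0.573
```

```bash
python3 g.py .5645 -.0866 .153; python3 v.py 7;  python3 - <<'E'
from h import *
for cam in ['top','scene']:
    c=env.capture(cam);P=cloud(c)
    for r in env.silhouettes(cam,'handle_grip')[:1]:
        pts=P[r['region']&(c['depth']>0)];b=pts[(pts[:,2]>.155)&(pts[:,2]<.185)]
        w,V=np.linalg.eigh(np.cov(b[:,:2].T));print(cam,len(b),b.mean(0),np.degrees(np.arctan2(V[1,1],V[0,1]))%180,np.sqrt(12*w))
E
```

```text
7.65 [ 0.5236 -0.2743  0.2644] shift cm [-19.2259  -0.2001  11.1175] tool x deg -101.33362825792827 tilt [ 0.01   -0.0036 -0.9999] [ 0.8666 -0.3935 -0.0628] [0.0215 0.0091 0.0763] 0.573045726845453 [ 0.5254  0.2002 -0.1373  1.576   0.0274  1.3568 -1.3834]
top fold -17.73507713486582 740 tall 170 [ 0.4835 -0.0608  0.1213] 162.86287434497754 0.08474676505803491
scene fold -18.228791471770485 409 tall 99 [ 0.4846 -0.0598  0.1217] 161.99568714930822 0.08399847325289564
top 718 [ 0.5624596  -0.08539431  0.16742148] 166.13193560346662 [0.01631695 0.09385457]
scene 594 [ 0.56683776 -0.08348245  0.16553027] 165.98357317430913 [0.01513544 0.09407722]
```

View pics/top7.png

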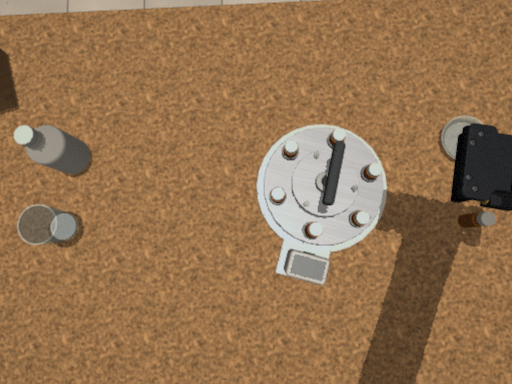

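View pics/scene7.png

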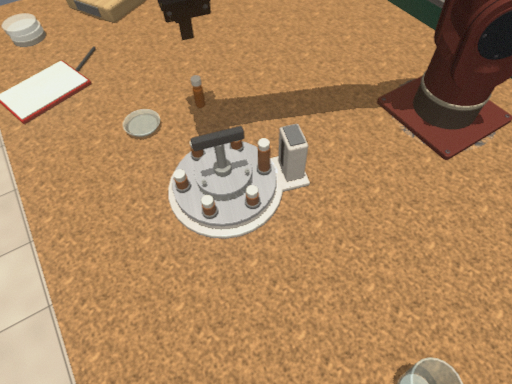

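Emit:
move_arm --pt "0 0 0 0 0 0 5.0" --pt "0 0 0 0 0 0 5.0"

```text
time: 8.12
tool_pos: [0.5257, -0.2686, 0.2641]
eef_rot: [-1.993, 2.42, -0.012]
wrist_force: [0.0, 0.8, -0.2]
grip_width: 0.575
```

```bash
python3 -c "
from bench import env
print(env.finish_job())"
```

```text
the job is handed in; nothing more can be done
None
```

The tall vial now stands in front of the reader, and the handle is back with its bar pointing at it and released. I handed the job in at about 8.1 s, and it reported no verdict.

I gripped the T-handle bar from above and turned it about 34° anticlockwise, which carried the tall vial round. I then turned the handle back the loose way, let go, lifted clear and moved the arm aside.

| Last check | Measured direction | Off the reader (163.7°) | Limit |
|---|---|---|---|
| Tall vial | 162.0° (scene) to 162.9° (top) | 1–2°, about 1–2.5 mm sideways | 18 mm |
| Handle bar | about 166° (both cameras) | about 2.4° | 15° |

- **Carousel:** it did not move measurably while the handle was turned back.
- **Forces:** the wrist force readings stayed under about 2 N throughout. I saw no sign of contact with the disc or the vials.
- **Disagreement:** the two cameras differed by about 1° on the vial and 2–4 mm on the axis position, which is well inside the limits.

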